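# Take the slice stop off the T-track of a slicing board

## Task

The slice stop of the slicing board is to be washed: slide it along its T-track until it has come right out of the open end, lift it off and stand it upright on its foot in the grey tray. One end of the track is plugged and you may have to feel which; do not force the stop against the track, do not drop it, and leave the tin, timer, mug and spice jar where they are.

Things in the scene. Friction and masses are not known exactly. Their poses are not given: they have to be found in the camera images.
- stop_center (a point): the stop, half-way up (40 mm above its underside), z up when it stands. A light wooden plate 80 mm wide (x, across the track), 14 mm thick (y, along the track), lower edge 16 mm and top edge 79 mm above the underside of its foot. About 0.16 kg, slides with under 3 N of drag. Grip the upper part of the plate from above, across the 14 mm thickness
- stop: the same stop, origin at the centre of the underside of its foot, same axes. The aluminium foot, captive in the track, is 24 mm (x) by 36 mm (y), 6 mm thick; a stem 10 mm wide (x) and 24 mm long (y) joins it to the plate
- board: the slicing board, fixed: wood, 110 mm (x) by 310 mm (y, along the track), top 18 mm above the worktop; origin at the centre of its underside. The track covers y from -100 to +100 mm on its middle line; beyond either end 55 mm of bare board, level with the channel's floor, lets the foot run out. The foot is clear when the stop's middle is over 118 mm from the board's middle
- track_mid (a point): the middle of the aluminium track, on the channel's floor (the board's top), axes as the board. Channel 27 mm wide; slot 14 mm wide between two lips, which lie 8 to 12 mm above the floor, so 2 mm above the foot
- track_ends (a point): the same point again, for the ends: one end, +y or -y, told by no pose, is filled by a rigid black rubber plug 20 mm long inside the channel, flush with the lips; the stop halts there with its middle about 62 mm from this point. The other end is open, with only a black strip let flush into the floor
- tray: the shallow grey tray, fixed: 170 by 170 mm outside, walls 4 mm thick and 18 mm tall, inner floor 4 mm above the worktop; origin at the centre of its underside
- flat_tin: flat round tin, 86 mm across, 40 mm tall; bystander behind the slicing board. Origin: centre of its underside
- timer: round egg timer with a red top, 59 mm across, 52 mm tall; bystander. Origin: centre of its underside
- cup: plain white mug, 90 mm across, 99 mm tall; bystander behind the right end of the slicing board. Origin: centre of its underside
- spice: slim glass spice jar with a black cap, 41 mm across, 105 mm tall; bystander. Origin: centre of its underside

How it is judged:
On the way:
1. the stop has run out of the open end, foot still low over the board: over 114 mm along the track from its middle, under 15 mm off its line, raised under 12 mm ((y of stop_center in the frame of board above 0.114 m or y of stop_center in the frame of board below -0.114 m) and x of stop_center in the frame of board between -0.015 and 0.015 m and z of stop_center in the frame of board below 0.07 m).
At the end, for the whole second after the job is handed in: the stop stands upright (within 0.1 rad) on its foot on the tray's floor, its middle within 72 mm of the tray's middle along each of the tray's sides, released and at rest (x of stop_center in the frame of tray between -0.072 and 0.072 m and y of stop_center in the frame of tray between -0.072 and 0.072 m and z of stop_center in the frame of tray between 0.04 and 0.048 m and angle between stop_center's own z axis and vertical below 0.1 rad and linear speed of stop below 0.02 m/s and contact force between stop and the fingers below 0.1 N and contact force between stop and tray above 0.2 N); the robot touches nothing.
It fails at once if the stop is forced against the board or its track (more than 60 N) (contact force between stop and board above 60 N).
It fails at once if the stop is dropped or thrown (faster than 0.45 m/s with no finger on it) (contact force between stop and the fingers below 0.05 N and linear speed of stop above 0.45 m/s).
It fails at once if a bystander (tin, timer, mug, spice jar) is moved more than 30 mm (distance of any of flat_tin, timer, cup, spice from where it was at the start of the episode above 0.03 m).
It also fails if it takes over 51 s, if anything falls off the work surface, if the arm or the gripper's body presses on something with over 40 N, if the wrist force passes 120 N, or if a joint passes its speed limit or range.

## Robot

A 6-joint arm with a two-finger parallel gripper is mounted at the origin on a cart in front of the work surface, level with it; the furniture and walls round the work are solid. World frame = base frame: x ahead of the robot, y to its left, z up, the work surface at z = 0. Lengths are in m, angles in rad, forces in N, time in s.
With the tool pointing down it reaches from about 0.3 to 0.75 m from the base axis. Payload 8.5 kg.
Tool frame: the origin (TCP) lies between the finger pads; the fingertips stand 8 mm ahead of it and the grasp point (between the pads) lies 11 mm behind it; z points along the fingers, y is the direction in which the jaws open and shut (so a half turn about z gives the same grasp; the last joint's range is limited). The gripper opens to 85 mm and grips with 20 to 120 N. Pads are 22 mm wide; open, the fingers measure 114 mm over their backs; the gripper's body (76 mm by 85 mm) begins 54 mm behind the grasp point. The pads swing forward as they close: fully open they stand 13 mm farther back than shut.
Start: joints at [0.975, 0.381, 1.297, -0, 1.464, -0.215], TCP at [0.204, 0.511, 0.239] pointing down, gripper open.
Joint ranges: [-3.11, 3.11], [-0.89, 2.33], [0.22, 2.48], [-1.42, 4.56], [0.17, 2.85], [-2.88, 2.88]. Speed limits (rad/s): [2.39, 2.39, 3.14, 3.14, 3.14, 3.14].

## Interface

Orientations are given as a rotation vector (axis times angle).
In Python, from plant import manip, cams, order, models gives the robot as it stands.
- The arm moves only by the tool play_rows, never from a script. Its argument "targets" is one flat list of numbers, 7 for each row, row after row: the turn, a rotation vector about the tool's x, y, z in degrees, then the shift along the tool's x, y, z in mm, then the opening, from -1 (shut) to 1 (fully open). A call has 1 to 8 rows; each row is the pose to reach, as a shift and turn from the pose measured when the call began, along the tool's axes at that moment; what a row does not reach only later rows make up. A row lasts 1/8 s, in which the tool goes at most 62.5 mm and 10.7 degrees, less where a joint would pass 70% of its speed; a pose out of reach is approached as far as the arm can. A call with a gripper value outside its range is refused whole. The fingers move at their own pace and stop on an object; the grip force is fixed at half the most. Time passes only in rows, so rows that repeat a pose let the fingers close. It gives the time, the measured TCP pose, the force and the opening at its end, in the units of the state.
- manip.state(): the state, without advancing time (a new reading comes with each control period).
- cams.capture(name): name is "side" or "top" or "wrist"; returns a dict with "pixels" (480x640x3 uint8, red, green, blue), "fov_y" (degrees; the focal length in pixels is half the picture's height over the tangent of half this angle, whatever the lens; pixels are square), "cx", "cy" (the principal point, pixels), "camera_from_world" (4x4, takes a point from world to camera coordinates). Camera axes: x right, y down, z forward; pixel columns grow to the right and rows downward; lengths in m; the calibration is good to about 2 mm. A picture is of the moment at which its call begins. There is no depth.
- order.close_job(): hands the job in, once; it reports no verdict.
Trained networks look in a picture, given as the dict that the camera call returned (one of the last four; its "shot" number tells which), for a name from the list of things; names that differ only in an ending like _2 or _b are one class to them, and where a whole thing is asked for, a point or a joint stands for the part that bears it (a point fixed in the world has none). Each returns a list of dicts, best first, with "p" (0 to 1); they miss things now and then, are a little off and sometimes report something else, mostly with a low value. They report only what shows in the picture. A call takes as long as a camera call.
- models.outline_of(target, picture): "pixels" (480x640 bool, what is visible of it) and "extent" ([centre column, centre row, width, height] in pixels, round what is visible of it).
The state is a dict: "time_s": time; "qpos": joint angles; "qvel": joint speeds; "effort": joint torques, N m; "tcp_pos": TCP position; "tcp_rot": TCP orientation; "wrist_force": force on the tool from outside, world axes, zero at the start; "ft_torque": the same for the moment, N m; "gripper_width": finger opening in m.
Only numpy, scipy, OpenCV 4.12 (cv2) and the standard library are available. Lean on these libraries where they do the work, as an engineer would, in place of code of your own. Each camera call takes 0.05 s, during which the arm holds its last target. There are 200 camera calls.

## Working session

There is one attempt and no reset: what is moved stays moved. The work goes in short steps, Python scripts to look and compute and a tool call to move; the robot and the scene stay as the last step left them, time stands still between calls to the robot, and variables do not carry over. Pictures are saved under pics/ and viewed, about 8 in all and at most 12, crops included, and the job is handed in when it is done.

Besides the shell and the picture viewer there is one more tool, called after ">>>" as name(argument=value, ...) on one line, values as JSON. play_rows: Moves the arm, as the interface text tells. Its arguments: {"type":"object","properties":{"targets":{"type":"array"}},"required":["targets"]}

```bash
mkdir -p pics; cat > h.py <<'E'
import numpy as np, cv2
from scipy.spatial.transform import Rotation as R
from plant import manip, cams, order, models
def K(p):
    f=240/np.tan(np.radians(p["fov_y"])/2); return f,p["cx"],p["cy"]
def ray(p,u,v):
    f,cx,cy=K(p); T=np.array(p["camera_from_world"]); d=T[:3,:3].T@np.array([(u-cx)/f,(v-cy)/f,1]); return -T[:3,:3].T@T[:3,3],d
def onz(p,u,v,z):
    o,d=ray(p,u,v); return o+d*(z-o[2])/d[2]
def proj(p,X):
    f,cx,cy=K(p); T=np.array(p["camera_from_world"]); c=T[:3,:3]@np.array(X)+T[:3,3]; return c[:2]/c[2]*f+[cx,cy]
def tri(a,b):
    A=np.zeros((3,3));B=np.zeros(3)
    for o,d in (a,b):
        d=d/np.linalg.norm(d);M=np.eye(3)-np.outer(d,d);A+=M;B+=M@o
    return np.linalg.solve(A,B)
def save(p,n): cv2.imwrite("pics/"+n,np.ascontiguousarray(p["pixels"][:,:,::-1]))
def local(dw): # world shift -> tool mm
    return R.from_rotvec(manip.state()["tcp_rot"]).inv().apply(dw)*1000
E
python3 - <<'E'
from h import *
np.set_printoptions(precision=3,suppress=True)
s=manip.state(); print({k:np.round(v,3) for k,v in s.items()})
for c in("top","side"):
    p=cams.capture(c); save(p,c+"0.png"); o=ray(p,320,240); print(c,o)
    for n in("stop","board","tray","flat_tin","timer","cup","spice"):
        for r in models.outline_of(n,p)[:1]:
            e=r["extent"]; print(n,round(r["p"],2),np.round(e),onz(p,e[0],e[1],0.02))
            if n in("stop","board","tray"):
                print(cv2.minAreaRect(np.argwhere(r["pixels"])[:,::-1].astype(np.float32)))
E
```

```text
{'time_s': np.float64(0.0), 'qpos': array([ 0.975,  0.381,  1.298,  0.   ,  1.464, -0.215]), 'qvel': array([ 0.001,  0.   , -0.001,  0.001,  0.002, -0.001]), 'effort': array([  0.001, -44.846, -23.128,  -0.   ,   0.005,  -0.   ]), 'tcp_pos': array([0.204, 0.51 , 0.239]), 'tcp_rot': array([-0.594, -3.084,  0.002]), 'wrist_force': array([ 1.167,  0.318, -0.09 ]), 'ft_torque': array([-0.022, -0.01 , -0.029]), 'gripper_width': np.float64(0.085)}
top (array([0.408, 0.077, 0.961]), array([ 0.194, -0.025, -0.981]))
stop 0.74 [374. 300.  19.  45.] [ 0.468 -0.056  0.02 ]
((373.73077392578125, 298.65386962890625), (17.73696517944336, 43.288124084472656), 7.125016689300537)
board 0.6 [365. 300. 160.  73.] [ 0.468 -0.038  0.02 ]
((368.97723388671875, 300.63189697265625), (152.62591552734375, 54.36674880981445), 9.806093215942383)
tray 0.79 [198. 297.  85.  89.] [0.479 0.304 0.02 ]
((198.21551513671875, 295.1637878417969), (84.0899429321289, 86.96731567382812), 86.633544921875)
flat_tin 0.85 [364. 200.  43.  46.] [ 0.679 -0.042  0.02 ]
timer 0.69 [239. 198.  32.  29.] [0.687 0.223 0.02 ]
cup 0.63 [445. 189.  73.  52.] [ 0.702 -0.217  0.02 ]
spice 0.85 [271. 196.  20.  31.] [0.69  0.156 0.02 ]
side (array([ 0.546, -0.8  ,  0.846]), array([ 0.01 ,  0.762, -0.648]))
stop 0.76 [270. 310.  48.  42.] [ 0.461 -0.027  0.02 ]
((270.0, 308.5), (41.0, 46.0), 90.0)
tray 0.75 [289. 210.  82.  54.] [0.492 0.278 0.02 ]
((285.4970703125, 209.1155548095703), (51.894474029541016, 77.27533721923828), 86.69812774658203)
flat_tin 0.84 [393. 314.  47.  47.] [ 0.688 -0.044  0.02 ]
cup 0.66 [408. 380.  54.  86.] [ 0.696 -0.192  0.02 ]
spice 0.76 [376. 235.  17.  47.] [0.679 0.183 0.02 ]
```

View pics/top0.png

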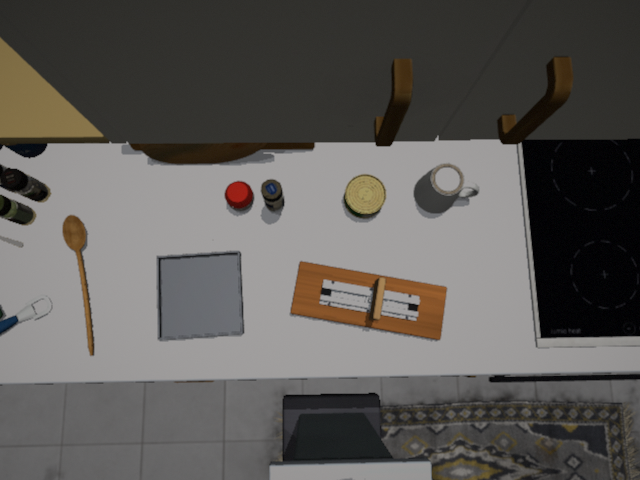

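View pics/side0.png

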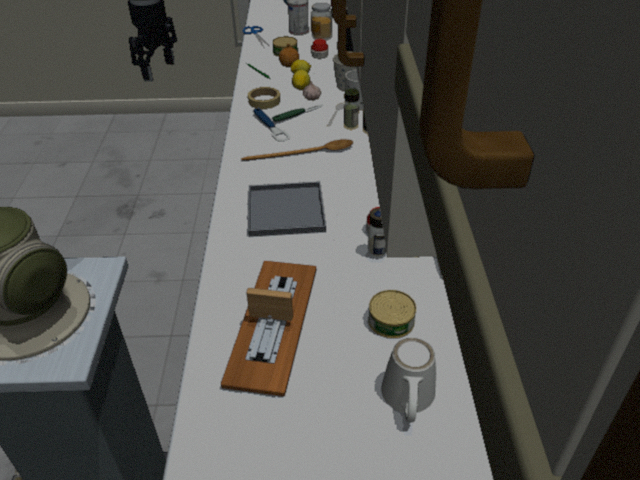

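The top view shows the board at (369,300), the stop at (378,299) and the tray at (199,296), with black track ends at (326,291) and (413,307). The side view agrees.

```bash
python3 - <<'E'
from h import *
np.set_printoptions(precision=3,suppress=True)
p=cams.capture("top"); q=cams.capture("side")
b=models.outline_of("board",p)[0]["pixels"].astype(np.uint8)
c=np.argwhere(b)[:,::-1].astype(np.float32)
W=np.array([onz(p,u,v,0.018)[:2] for u,v in c]).astype(np.float32)
print("board",cv2.minAreaRect(W))
for (u,v) in [(326,291),(413,307)]: print(onz(p,u,v,.026))
t=np.array([onz(p,u,v,0.004)[:2] for u,v in np.argwhere(models.outline_of("tray",p)[0]["pixels"])[:,::-1]]).astype(np.float32); print("tray",cv2.minAreaRect(t))
for a,n in((p,"top"),(q,"side")):
    m=models.outline_of("stop",a)[0]["pixels"].astype(np.uint8)
    h=cv2.approxPolyDP(max(cv2.findContours(m,0,2)[0],key=len),3,True)[:,0]; print(n,h.tolist())
    e=models.outline_of("stop",a)[0]["extent"]
z=cv2.resize(p["pixels"][255:345,285:455],None,fx=4.5,fy=4.5,interpolation=cv2.INTER_CUBIC)
w=cv2.resize(q["pixels"][255:395,215:325],None,fx=1.3,fy=1.3)
cv2.imwrite("pics/z.png",z[:,:,::-1])
w=cv2.resize(q["pixels"][255:395,215:325],None,fx=4,fy=4,interpolation=cv2.INTER_CUBIC); cv2.imwrite("pics/w.png",w[:,:,::-1])
E
```

```text
board ((0.46737003326416016, -0.043846309185028076), (0.3100252151489258, 0.11067449301481247), 79.26775360107422)
[0.487 0.043 0.026]
[ 0.452 -0.133  0.026]
tray ((0.4854757785797119, 0.3042184114456177), (0.17325425148010254, 0.1758735179901123), 3.549997568130493)
top [[382, 278], [375, 282], [372, 295], [365, 298], [373, 320], [379, 317]]
side [[247, 289], [249, 314], [265, 318], [267, 330], [272, 329], [276, 319], [292, 318], [289, 292]]
```

View pics/w.png

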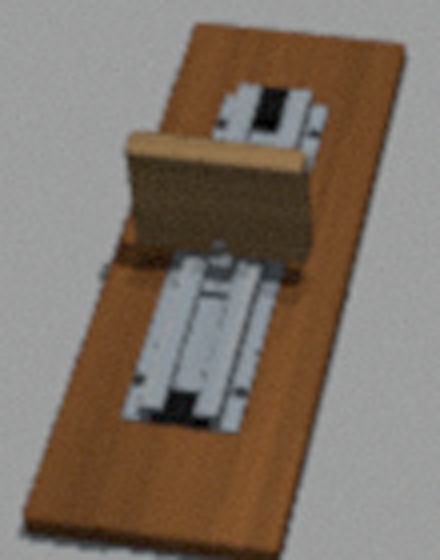

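```bash
python3 - <<'E'
from h import *
np.set_printoptions(precision=3,suppress=True)
p=cams.capture("top"); q=cams.capture("side")
C=tri(ray(p,378,298.5),ray(q,269.3,292.9)); print("top face centre",C, proj(p,C),proj(q,C))
a=np.radians(79.2); ax=np.array([np.cos(a),np.sin(a)]); print("along",(C[:2]-[.4674,-.0438])@ax,"across",(C[:2]-[.4674,-.0438])@[ax[1],-ax[0]])
s=manip.state(); r=R.from_rotvec(s["tcp_rot"]); M=r.as_matrix(); print(M)
for sg in(1,-1):
    y=sg*np.array([*ax,0]); z=np.array([0,0,-1.]); x=np.cross(y,z); D=R.from_matrix(np.c_[x,y,z]); print("turn deg",np.degrees((r.inv()*D).as_rotvec()))
print("shift",local(np.array([C[0],C[1],.25])-s["tcp_pos"]), np.array(cams.capture("wrist")["camera_from_world"]))
E
```

```text
top face centre [ 0.466 -0.053  0.092] [377.961 298.284] [269.067 292.938]
along -0.009056035637209529 across 0.00019030643734018116
[[-0.928  0.372 -0.   ]
 [ 0.372  0.928  0.   ]
 [ 0.    -0.    -1.   ]]
turn deg [ -0.     -0.002 -11.018]
turn deg [ -0.003   0.001 168.982]
shift [-452.116 -425.789  -10.699] [[ 0.373  0.928  0.001 -0.55 ]
 [ 0.893 -0.36   0.269 -0.034]
 [ 0.25  -0.1   -0.963  0.378]
 [ 0.     0.     0.     1.   ]]
```

>>> play_rows(targets=[0, 0, -3, -60, -56, -10, 1, 0, 0, -6, -115, -108, -10, 1, 0, 0, -9, -170, -160, -10, 1, 0, 0, -11, -225, -212, -10, 1, 0, 0, -11, -280, -264, -10, 1, 0, 0, -11, -335, -315, -10, 1, 0, 0, -11, -390, -367, -10, 1, 0, 0, -11, -430, -405, -10, 1])

```text
time_s: 2.35
tcp_pos: [0.4153, 0.0555, 0.2496]
tcp_rot: [0.296, 3.127, 0.0]
wrist_force: [1.1, 0.4, 0.1]
gripper_width: 0.0853
```

```bash
cat > w.py <<'E'
from h import *
import sys
np.set_printoptions(precision=3,suppress=True)
s=manip.state(); print(s["time_s"],s["tcp_pos"],s["wrist_force"],s["gripper_width"]); print(R.from_rotvec(s["tcp_rot"]).as_matrix())
p=cams.capture("wrist"); save(p,sys.argv[1]); print(np.array(p["camera_from_world"]), p["fov_y"])
for n in("stop","board"):
    for r in models.outline_of(n,p)[:1]:
        print(n,r["p"],r["extent"]); m=r["pixels"].astype(np.uint8)
        print(cv2.approxPolyDP(max(cv2.findContours(m,0,2)[0],key=len),4,True)[:,0].tolist())
E
python3 w.py w1.png
```

```text
2.35 [0.415 0.055 0.25 ] [1.057 0.42  0.108] 0.08527378464581169
[[-0.982  0.188  0.001]
 [ 0.188  0.982 -0.   ]
 [-0.001  0.    -1.   ]]
[[ 0.19   0.982  0.001 -0.133]
 [ 0.945 -0.183  0.27  -0.421]
 [ 0.265 -0.051 -0.963  0.28 ]
 [ 0.     0.     0.     1.   ]] 60.59539787019138
stop 0.92 [207.2, 295.8, 58.5, 115.3]
[[212, 237], [197, 239], [178, 259], [181, 297], [192, 299], [196, 307], [199, 352], [218, 318], [217, 287], [233, 281], [233, 271], [216, 267]]
board 0.62 [222.4, 268.4, 336.8, 113.7]
[[389, 217], [356, 212], [62, 213], [54, 222], [73, 322], [132, 322], [158, 312], [170, 299], [180, 298], [178, 258], [197, 239], [211, 236], [217, 268], [232, 269], [235, 280], [218, 286], [219, 323], [377, 323], [385, 319]]
```

View pics/w1.png

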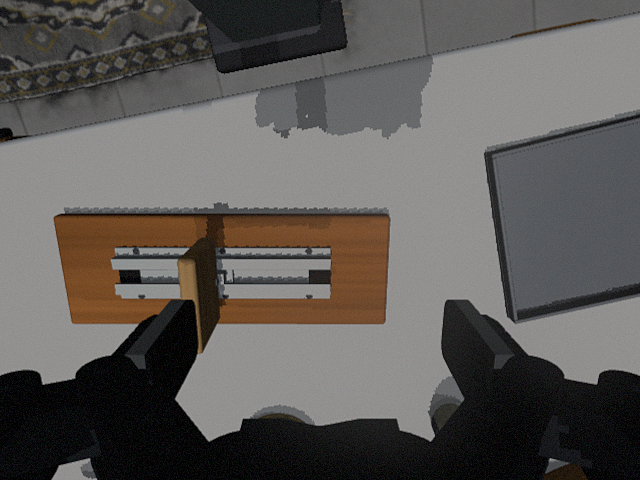

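```bash
python3 - <<'E'
from h import *
im=cv2.imread("pics/w1.png")
a=cv2.resize(im[240:305,100:180],None,fx=8,fy=8,interpolation=cv2.INTER_CUBIC)[:,:400+240];b=cv2.resize(im[240:305,270:350],None,fx=8,fy=8,interpolation=cv2.INTER_CUBIC)
o=np.hstack([a,b]); o=cv2.convertScaleAbs(cv2.resize(o,(800,325)),alpha=1.8,beta=10); cv2.imwrite("pics/ends.png",o)
print(local(np.array([.466,-.053,.25])-manip.state()["tcp_pos"]))
E
```

```text
[-70.2336244  -96.41993211  -0.88375509]
```

View pics/ends.png

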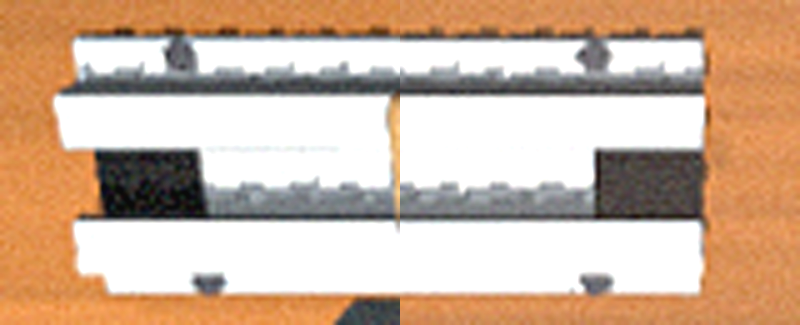

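The left (−y) black patch is inset by parallax, so it lies on the floor and that end is open. The right one is flush with the lips, so it is the plug. I'll go above the stop.

>>> play_rows(targets=[0, 0, 0, -25, -35, 10, 1, 0, 0, 0, -55, -75, 30, 1, 0, 0, 0, -70, -96, 60, 1, 0, 0, 0, -70, -96, 80, 1, 0, 0, 0, -70, -96, 80, 1])

```text
time_s: 3.12
tcp_pos: [0.4652, -0.0515, 0.1683]
tcp_rot: [-0.302, -3.124, -0.001]
wrist_force: [-0.4, -0.4, -0.1]
gripper_width: 0.0851
```

```bash
python3 w.py w2.png
```

```text
3.125 [ 0.465 -0.051  0.168] [-0.431 -0.41  -0.081] 0.08510869085598563
[[-0.981  0.192 -0.003]
 [ 0.192  0.981  0.001]
 [ 0.003  0.001 -1.   ]]
[[ 0.194  0.981  0.001 -0.039]
 [ 0.946 -0.187  0.266 -0.465]
 [ 0.261 -0.051 -0.964  0.186]
 [ 0.     0.     0.     1.   ]] 60.59539787019138
stop 0.82 [315.5, 246.9, 49.6, 152.2]
[[321, 169], [304, 172], [299, 213], [289, 217], [289, 233], [300, 238], [304, 323], [324, 318], [325, 237], [339, 232], [339, 218], [325, 213]]
board 0.9 [328.0, 217.8, 448.2, 153.5]
[[553, 144], [106, 143], [102, 153], [121, 289], [298, 291], [300, 240], [288, 233], [288, 217], [298, 214], [302, 175], [320, 168], [325, 172], [326, 215], [337, 216], [338, 235], [326, 237], [327, 291], [531, 291]]
```

View pics/w2.png

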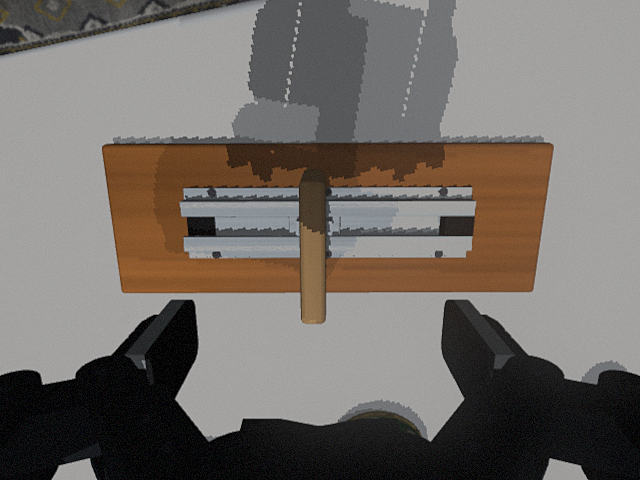

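Plate top runs from (313,172) to (314,323), aligned with the jaws. The board is horizontal in the image, so the yaw is good.

```bash
python3 - <<'E'
from h import *
np.set_printoptions(precision=3,suppress=True)
p=cams.capture("wrist"); s=manip.state()
c=[onz(p,*x,.018) for x in [(104,145),(552,145),(533,292),(121,292)]]; bc=np.mean(c,0)
ax=(c[1]-c[0]+c[2]-c[3])[:2]; ax/=np.linalg.norm(ax); print("board",bc,np.degrees(np.arctan2(ax[1],ax[0])),[np.linalg.norm(c[i]-c[i-1]) for i in range(4)])
for z in(.092,.097):
    a,b=onz(p,313,179,z),onz(p,314,323,z); m=(a+b)/2; print(z,m,np.linalg.norm(a-b),"along",(m-bc)[:2]@ax,"across",(m-bc)[:2]@[ax[1],-ax[0]])
P=np.append(m[:2],.071); print("shift",local(P-s["tcp_pos"]))
M=R.from_rotvec(s["tcp_rot"]).as_matrix(); y=np.append(ax,0); D=np.c_[np.cross(y,[0,0,-1]),y,[0,0,-1]]; print(R.from_matrix(M.T@D).as_rotvec(degrees=True))
q=cams.capture("top");C=tri(ray(p,313.5,248),ray(q,378,298.5));print(C)
E
```

```text
board [ 0.47  -0.047  0.018] 78.84328439416836 [np.float64(0.10827952382253835), np.float64(0.3054362798422383), np.float64(0.10829086217482103), np.float64(0.3102743518721318)]
0.092 [ 0.468 -0.056  0.092] 0.08221926585390031 along -0.009034189189096615 across 8.863162591463269e-06
0.097 [ 0.466 -0.055  0.097] 0.08028346807303773 along -0.008961345801775693 across -0.0016446718082284556
shift [-0.711 -3.335 99.236]
[-0.021  0.104  0.107]
[ 0.466 -0.055  0.085]
```

>>> play_rows(targets=[0, 0, 0, -1, -3, 40, 1, 0, 0, 0, -1, -3, 80, 1, 0, 0, 0, -1, -3, 97, 1, 0, 0, 0, -1, -3, 97, 1, 0, 0, 0, -1, -3, 97, 0.2, 0, 0, 0, -1, -3, 97, -0.2, 0, 0, 0, -1, -3, 97, -0.5, 0, 0, 0, -1, -3, 97, -0.6])

```text
time_s: 4.38
tcp_pos: [0.4668, -0.0553, 0.0734]
tcp_rot: [0.303, 3.125, -0.001]
wrist_force: [-0.2, -0.6, -0.6]
gripper_width: 0.0167
```

>>> play_rows(targets=[0, 0, 0, 0, 0, 0, -1, 0, 0, 0, 0, 0, 0, -1, 0, 0, 0, 0, 0, 0, -1, 0, 0, 0, 0, 0, 0, -1])

```text
time_s: 4.88
tcp_pos: [0.4669, -0.0554, 0.0735]
tcp_rot: [0.303, 3.124, -0.001]
wrist_force: [-0.5, -0.2, 2.7]
gripper_width: 0.0133
```

Gripped. I'll slide slowly toward −y and watch the force.

>>> play_rows(targets=[0, 0, 0, 0, -5, 0, -1, 0, 0, 0, 0, -10, 0, -1, 0, 0, 0, 0, -15, 0, -1, 0, 0, 0, 0, -20, 0, -1, 0, 0, 0, 0, -25, 0, -1])

```text
time_s: 5.5
tcp_pos: [0.462, -0.0803, 0.0736]
tcp_rot: [0.303, 3.124, -0.001]
wrist_force: [0.1, 1.7, 2.5]
gripper_width: 0.0134
```

>>> play_rows(targets=[0, 0, 0, 0, -6, 0, -1, 0, 0, 0, 0, -12, 0, -1, 0, 0, 0, 0, -18, 0, -1, 0, 0, 0, 0, -23, 0, -1, 0, 0, 0, 0, -26, 0, -1, 0, 0, 0, 0, -28, 0, -1, 0, 0, 0, 0, -30, 0, -1])

```text
time_s: 6.38
tcp_pos: [0.4562, -0.1098, 0.0735]
tcp_rot: [0.303, 3.125, -0.001]
wrist_force: [0.8, 2.3, 1.7]
gripper_width: 0.013
```

>>> play_rows(targets=[0, 0, 0, 0, -2, 0, -1, 0, 0, 0, 0, -3, 0, -1])

```text
time_s: 6.62
tcp_pos: [0.4556, -0.1128, 0.0735]
tcp_rot: [0.303, 3.125, -0.001]
wrist_force: [-0.0, 1.2, 2.0]
gripper_width: 0.0132
```

>>> play_rows(targets=[0, 0, 0, 0, -2, 0, -1, 0, 0, 0, 0, -5, 0, -1])

```text
time_s: 6.88
tcp_pos: [0.4546, -0.1178, 0.0735]
tcp_rot: [0.302, 3.125, -0.001]
wrist_force: [0.3, 1.7, 2.0]
gripper_width: 0.0128
```

>>> play_rows(targets=[0, 0, 0, 0, -6, 0, -1, 0, 0, 0, 0, -13, 0, -1, 0, 0, 0, 0, -20, 0, -1, 0, 0, 0, 0, -27, 0, -1, 0, 0, 0, 0, -34, 0, -1, 0, 0, 0, 0, -41, 0, -1, 0, 0, 0, 0, -48, 0, -1, 0, 0, 0, 0, -55, 0, -1])

```text
time_s: 7.88
tcp_pos: [0.4439, -0.1723, 0.0735]
tcp_rot: [0.302, 3.125, -0.001]
wrist_force: [0.2, 2.3, 1.4]
gripper_width: 0.0131
```

```bash
python3 - <<'E'
from h import *
np.set_printoptions(precision=3,suppress=True)
s=manip.state(); ax=np.array([np.cos(np.radians(78.85)),np.sin(np.radians(78.85))]); d=s["tcp_pos"][:2]-[.468,-.0465]; print(d@ax,d@[ax[1],-ax[0]],s["wrist_force"])
p=cams.capture("side");save(p,"s1.png");z=cv2.resize(p["pixels"][255:405,200:330],None,fx=4,fy=4,interpolation=cv2.INTER_CUBIC); cv2.imwrite("pics/s1z.png",z[:,:,::-1])
E
```

```text
-0.12803184472702347 0.0007180943785902274 [0.196 2.314 1.43 ]
```

View pics/s1z.png

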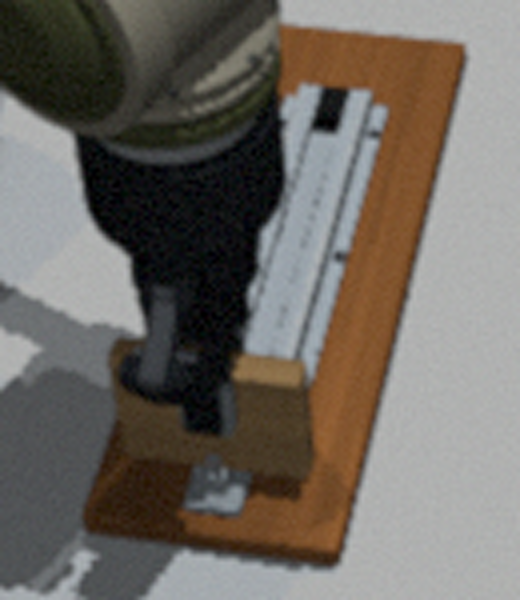

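The foot shows fully out on the bare board, at (215,490) in the crop, 128 mm from the middle. I'll lift it off.

>>> play_rows(targets=[0, 0, 0, 0, 0, -8, -1, 0, 0, 0, 0, 0, -18, -1, 0, 0, 0, 0, 0, -30, -1, 0, 0, 0, 0, 0, -45, -1, 0, 0, 0, 0, 0, -65, -1, 0, 0, 0, 0, 0, -85, -1, 0, 0, 0, 0, 0, -100, -1, 0, 0, 0, 0, 0, -100, -1])

```text
time_s: 8.93
tcp_pos: [0.444, -0.1729, 0.1749]
tcp_rot: [0.302, 3.122, -0.004]
wrist_force: [-0.2, 0.3, -2.5]
gripper_width: 0.0134
```

```bash
python3 - <<'E'
from h import *
np.set_printoptions(precision=3,suppress=True)
s=manip.state(); print(s["wrist_force"],s["ft_torque"],s["gripper_width"]); p=cams.capture("side")
t=np.array([onz(p,u,v,0.01)[:2] for u,v in np.argwhere(models.outline_of("tray",p)[0]["pixels"])[:,::-1]]).astype(np.float32); r=cv2.minAreaRect(t); print("tray side",r)
T=np.array([.486,.304,s["tcp_pos"][2]]); print(local(T-s["tcp_pos"]))
E
```

```text
[-0.231  0.346 -2.545] [ 0.023 -0.011  0.042] 0.013438280977477632
tray side ((0.5025827884674072, 0.2998608350753784), (0.13969971239566803, 0.19607268273830414), 4.954718112945557)
[ 50.312 476.124  -0.547]
```

>>> play_rows(targets=[0, 0, 0, 2, 20, 0, -1, 0, 0, 0, 6, 55, 0, -1, 0, 0, 0, 10, 95, 0, -1, 0, 0, 0, 15, 140, 0, -1, 0, 0, 0, 20, 185, 0, -1, 0, 0, 0, 24, 230, 0, -1, 0, 0, 0, 29, 275, 0, -1, 0, 0, 0, 34, 320, 0, -1])

```text
time_s: 10.02
tcp_pos: [0.4711, 0.1495, 0.1723]
tcp_rot: [0.303, 3.126, -0.002]
wrist_force: [1.1, 0.7, -1.4]
gripper_width: 0.0133
```

>>> play_rows(targets=[0, 0, 0, 4, 40, 0, -1, 0, 0, 0, 8, 80, 0, -1, 0, 0, 0, 12, 115, 0, -1, 0, 0, 0, 15, 140, 10, -1, 0, 0, 0, 16, 152, 20, -1, 0, 0, 0, 16, 156, 30, -1, 0, 0, 0, 16, 156, 30, -1, 0, 0, 0, 16, 156, 30, -1])

```text
time_s: 11.02
tcp_pos: [0.4856, 0.305, 0.1424]
tcp_rot: [0.304, 3.126, -0.002]
wrist_force: [-0.1, -0.8, -2.3]
gripper_width: 0.0133
```

```bash
cat > t.py <<'E'
from h import *
import sys
np.set_printoptions(precision=3,suppress=True)
s=manip.state(); print(s["time_s"],s["tcp_pos"],s["wrist_force"],s["gripper_width"],R.from_rotvec(s["tcp_rot"]).as_matrix()[:,2])
for c in sys.argv[1:]:
    p=cams.capture(c)
    for n in("stop","tray"):
        for r in models.outline_of(n,p)[:1]: print(c,n,r["p"],r["extent"])
    save(p,c+"t%d.png"%int(s["time_s"]))
im=[cv2.resize(cv2.imread("pics/%st%d.png"%(c,int(s["time_s"])))[a:b,u:v],(400,400)) for c,a,b,u,v in(("top",235,355,140,260),("side",120,260,220,360))]
cv2.imwrite("pics/t%d.png"%int(s["time_s"]),np.hstack(im))
E
python3 t.py top side; ls pics
```

```text
11.025 [0.486 0.305 0.142] [-0.092 -0.838 -2.287] 0.013307916988082336 [ 0.001 -0.002 -1.   ]
top stop 0.53 [187.8, 273.6, 11.1, 13.5]
top tray 0.59 [212.8, 295.8, 60.2, 87.5]
side stop 0.78 [282.2, 163.4, 41.1, 37.3]
side tray 0.61 [289.9, 208.2, 88.0, 51.8]
ends.png
s1.png
s1z.png
side0.png
sidet11.png
t11.png
top0.png
topt11.png
w.png
w1.png
w2.png
z.png
```

View pics/t11.png

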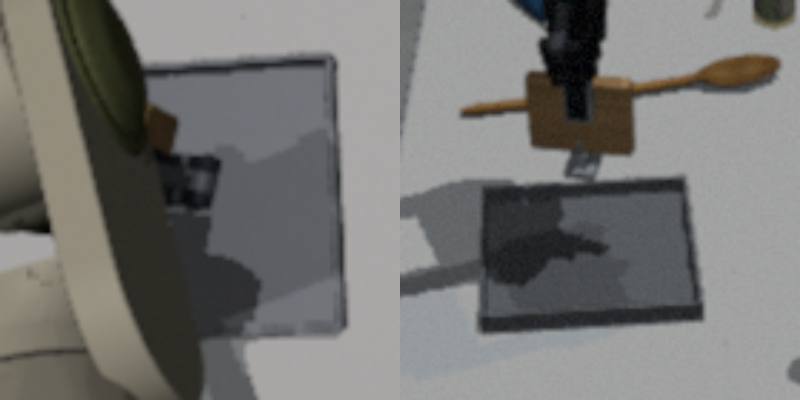

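The stop is upright above the tray, near its centre. I'll lower it to just above the floor and then feel for contact.

>>> play_rows(targets=[0, 0, 0, 0, 0, 15, -1, 0, 0, 0, 0, 0, 32, -1, 0, 0, 0, 0, 0, 48, -1, 0, 0, 0, 0, 0, 62, -1, 0, 0, 0, 0, 0, 72, -1, 0, 0, 0, 0, 0, 77, -1, 0, 0, 0, 0, 0, 79, -1, 0, 0, 0, 0, 0, 79, -1])

```text
time_s: 12.32
tcp_pos: [0.4857, 0.3054, 0.0636]
tcp_rot: [0.303, 3.125, -0.001]
wrist_force: [0.7, -0.1, -1.8]
gripper_width: 0.0129
```

>>> play_rows(targets=[0, 0, 0, 0, 0, 1, -1, 0, 0, 0, 0, 0, 2, -1, 0, 0, 0, 0, 0, 2, -1])

```text
time_s: 12.7
tcp_pos: [0.4857, 0.3054, 0.0617]
tcp_rot: [0.303, 3.125, -0.001]
wrist_force: [-0.2, -0.0, -1.9]
gripper_width: 0.0136
```

>>> play_rows(targets=[0, 0, 0, 0, 0, 1, -1, 0, 0, 0, 0, 0, 2, -1, 0, 0, 0, 0, 0, 2, -1])

```text
time_s: 13.08
tcp_pos: [0.4857, 0.3054, 0.0596]
tcp_rot: [0.303, 3.125, -0.002]
wrist_force: [0.0, 0.1, -2.1]
gripper_width: 0.0132
```

>>> play_rows(targets=[0, 0, 0, 0, 0, 0.5, -1, 0, 0, 0, 0, 0, 0.5, -1])

```text
time_s: 13.32
tcp_pos: [0.4858, 0.3054, 0.0596]
tcp_rot: [0.303, 3.125, -0.001]
wrist_force: [-2.0, -0.7, 5.0]
gripper_width: 0.0131
```

Contact: the vertical force went from −2 to +5 N. I'll open gradually, then retreat upward.

>>> play_rows(targets=[0, 0, 0, 0, 0, 0, -0.55, 0, 0, 0, 0, 0, 0, -0.4, 0, 0, 0, 0, 0, 0, -0.2, 0, 0, 0, 0, 0, 0, 0, 0, 0, 0, 0, 0, 0, 0.2, 0, 0, 0, 0, 0, 0, 0.2, 0, 0, 0, 0, 0, 0, 0.2])

```text
time_s: 14.2
tcp_pos: [0.4858, 0.3054, 0.0595]
tcp_rot: [0.303, 3.125, -0.001]
wrist_force: [0.0, 0.0, -0.0]
gripper_width: 0.051
```

```bash
python3 t.py top side
```

```text
14.2 [0.486 0.305 0.06 ] [ 0.025  0.032 -0.027] 0.051007765244400385 [ 0.002 -0.001 -1.   ]
top tray 0.88 [217.8, 295.0, 44.9, 87.2]
side stop 0.62 [285.6, 195.7, 43.7, 36.4]
side tray 0.55 [288.9, 208.6, 80.5, 54.1]
```

View pics/t14.png

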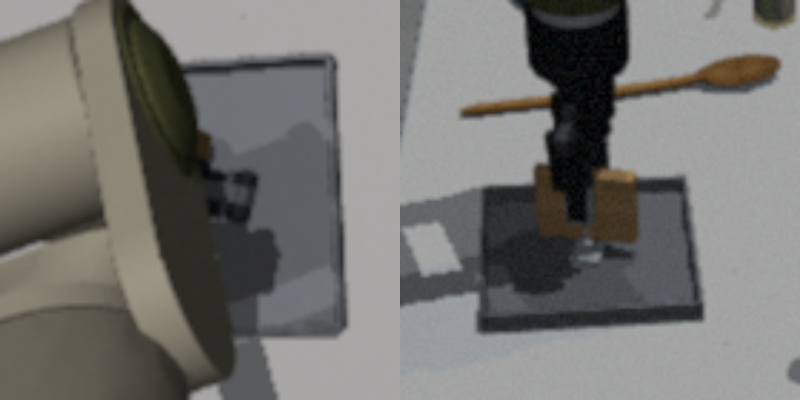

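The stop stands upright in the tray, foot at (590,250) in the picture, released. I'll retreat straight up.

>>> play_rows(targets=[0, 0, 0, 0, 0, -8, 0.2, 0, 0, 0, 0, 0, -22, 0.2, 0, 0, 0, 0, 0, -45, 0.2, 0, 0, 0, 0, 0, -75, 0.2, 0, 0, 0, 0, 0, -110, 0.2, 0, 0, 0, 0, 0, -140, 0.2, 0, 0, 0, 0, 0, -140, 0.2])

```text
time_s: 15.38
tcp_pos: [0.4862, 0.3059, 0.2027]
tcp_rot: [0.302, 3.12, 0.003]
wrist_force: [-0.0, -0.3, -0.7]
gripper_width: 0.0516
```

```bash
python3 - <<'E'
from h import *
np.set_printoptions(precision=3,suppress=True)
s=manip.state(); print(s["time_s"],s["tcp_pos"],s["wrist_force"])
p=cams.capture("side"); w=cams.capture("wrist")
for n,q in(("stop",p),("stop",w),("tray",w)):
    r=models.outline_of(n,q)[0]; print(n,r["p"],r["extent"],onz(q,*r["extent"][:2],.044))
cv2.imwrite("pics/fin.png",np.hstack([cv2.resize(p["pixels"][120:260,220:360],(400,400)),cv2.resize(w["pixels"],(400,300)).copy() if 0 else cv2.copyMakeBorder(cv2.resize(w["pixels"],(400,300)),0,100,0,0,0)])[:,:,::-1])
E
```

```text
15.375 [0.486 0.306 0.203] [-0.025 -0.261 -0.735]
stop 0.62 [285.6, 196.8, 37.8, 37.0] [0.486 0.295 0.044]
stop 0.84 [323.6, 223.1, 49.2, 128.1] [0.491 0.308 0.044]
tray 0.56 [304.6, 196.9, 264.5, 258.2] [0.469 0.298 0.044]
```

View pics/fin.png

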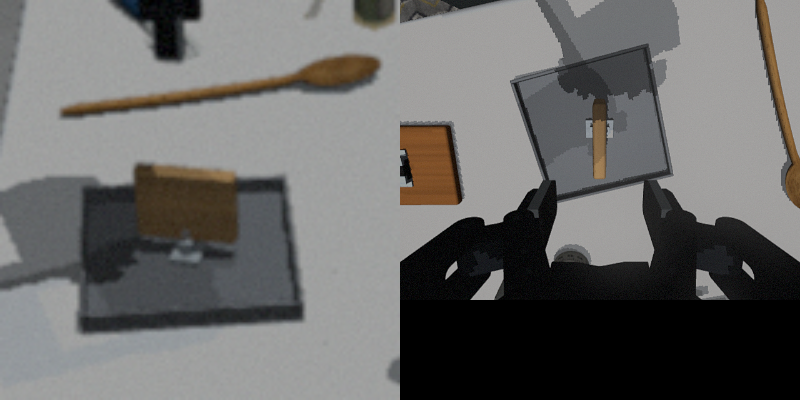

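The stop stands upright near the tray's middle and the gripper is clear, so I'll hand in.

```bash
python3 -c "
from plant import order; print(order.close_job())"
```

```text
the job is handed in; nothing more can be done
None
```

The slice stop is out of its track and standing upright on its foot near the middle of the grey tray. I handed the job in at about 15.4 s; it reports no verdict.

- **Open end:** In the wrist picture, parallax showed the −y end's black patch lying on the floor and the +y end's flush with the lips. So the −y end was open and the +y end plugged.
- **Sliding out:** I slid the stop towards −y, with at most about 2.7 N on the wrist at the readings between moves. It came out to 128 mm from the board's middle, under 1 mm off the track line. I lifted it only after a side picture showed the foot clear.
- **Placing:** I lowered it in small steps until the tray floor pushed back with about 5 N. Then I opened the fingers and backed straight up.

**Last checks:** The side and wrist pictures show the stop upright in the tray, with the fingers about 0.1 m above it. Wrist force was under 1 N. Two position estimates did not match well:
- **Stop:** the side and wrist views differ by about 13 mm.
- **Tray:** the outlines from different views differ by up to about 17 mm, with parts of the tray hidden.

Both are well inside the 72 mm allowance. I did not measure the bystanders again after the job, but the arm's path stayed well away from them.

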